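# Reload the forming machine's leaning spacer barrel

## Task

Drop the three washed spacer rings from the black tray into the leaning steel barrel so that they form one column: the thick ring first, at the very bottom, then the two thin rings on top of it in either order, each lying square and fully down on the one below. Leave the beaker, the jar and the scraper where they are.

Things in the scene. Friction and masses are not known exactly. Their poses are not given: they have to be found in the camera images.
- barrel: snug round steel barrel, closed below, open above, on a fixed stand (170 x 120 x 10 mm plate), leaning 32 degrees from vertical with the mouth towards the tray side. Origin: centre of the inner floor; z: the axis, up towards the mouth; y: level; -x: the low side. Bore 52.4 mm, outside 60, depth 74 from floor to rim; the top 4 mm flare to 60 mm bore, 68 outside
- barrel_mouth (a point): centre of the barrel's mouth, in the plane of the rim, 74 mm from the inner floor along the axis, about 120 mm above the table; same axes as the barrel. On the low side (-x) only, the wall runs on 24 mm past the rim as a loading lip, a trough about 32 mm wide flush with the bore, its end flared like the rim; a ring let go there slides in. The level sides (+y, -y) are free above the rim
- tray: low black tray, fixed, 240 mm (x) by 340 mm (y), rim 18 mm high, walls and floor 6 mm thick. Origin: centre of its underside on the table; the rings lie in a row along its y, about 105 mm apart, within 30 mm of its centre line, in any order
- ring_thick_center (a point): the thick ring: flat, slippery white plastic ring, outside diameter 50 mm, hole 24 mm, 28 mm thick, about 65 g, lying flat in the tray at the start. This point is its centre, half-way up the thickness; z is the ring's axis
- ring_a_center (a point): one of two equal thin rings: flat, slippery white plastic ring, outside diameter 50 mm, hole 24 mm, 18 mm thick, about 40 g, lying flat in the tray at the start. This point is its centre, half-way up the thickness; z is the ring's axis
- ring_b_center (a point): the other thin ring: flat, slippery white plastic ring, outside diameter 50 mm, hole 24 mm, 18 mm thick, about 40 g, lying flat in the tray at the start. This point is its centre, half-way up the thickness; z is the ring's axis
- ring_thick: the thick ring again, origin at the centre of its underside
- ring_a: the first thin ring again, origin at the centre of its underside
- ring_b: the second thin ring again, origin at the centre of its underside
- beaker: bystander: terracotta-coloured beaker, 72 mm wide, 85 mm tall, standing beyond the tray; origin at the centre of its underside
- jar: bystander: closed glass jar, 64 mm wide, 80 mm tall, standing to the right of the barrel; origin at the centre of its underside
- scraper: bystander: flat scraper with a blue handle, lying on the table to the right, nearer the robot than the barrel; origin at the centre of its underside
Things that resemble listed ones, but are neither listed nor needed, are in the scene too. What is shaped like the ring_thick but green is not meant. What is shaped like the ring_b but blue is not meant.

How it is judged:
By the outcome, as a careful person would: the job done as asked, in the order asked, and still so for the second after the job is handed in, with the robot touching nothing.
It also fails if it takes over 72 s, if anything falls off the work surface, if the arm or the gripper's body presses on something with over 40 N, if the wrist force passes 120 N, or if a joint passes its speed limit or range.

## Robot

A 7-joint arm with a two-finger parallel gripper is mounted at the origin on the work surface. World frame = base frame: x ahead of the robot, y to its left, z up, the work surface at z = 0. Lengths are in m, angles in rad, forces in N, time in s.
With the tool pointing down it reaches from about 0.4 to 0.875 m from the base axis. Payload 19.3 kg.
Tool frame: the origin (TCP) lies at the very end of the fingers, on their centre line; the grasp point (between the pads) lies 19 mm behind it; z points along the fingers, y is the direction in which the jaws open and shut (so a half turn about z gives the same grasp; the last joint's range is limited). The gripper opens to 85 mm and grips with 20 to 120 N. Pads are 22 mm wide; open, the fingers measure 114 mm over their backs; the gripper's body (76 mm by 85 mm) begins 54 mm behind the grasp point. The pads swing forward as they close: fully open they stand 13 mm farther back than shut.
Start: joints at [1.12, 0.521, -0.036, 1.599, 0.021, 1.021, -0.113], TCP at [0.232, -0.58, 0.231] pointing down, gripper open.
Joint ranges: [-2.91, 2.91], [-0.3, 2.13], [-1.5, 1.42], [0.17, 2.43], [-1.26, 4.41], [0.16, 1.93], [-2.52, 2.52]. Speed limits (rad/s): [1.89, 1.89, 2.39, 2.39, 3.01, 3.01, 3.01].

## Interface

Orientations are given as [roll, pitch, yaw] about the fixed x, y, z axes, in that order (R = Rz(yaw) Ry(pitch) Rx(roll)).
In Python, from workcell import bot, vision, job_done gives the robot as it stands.
- The arm moves only by the tool arm_command, never from a script. Its arguments are lists of equal length, an entry for each row: "gripper": the finger opening in cm, from 0 to 8.54; "slide": the shift along the tool's x, y, z in cm, a list of three; "turn": the turn, a rotation vector about the tool's x, y, z in degrees, a list of three. A call has 1 to 5 rows; each row is the pose to reach, as a shift and turn from the pose commanded when the call began, along the tool's axes at that moment; what a row does not reach only later rows make up. A row lasts 1/8 s, in which the tool goes at most 62.5 mm and 10.7 degrees, less where a joint would pass 70% of its speed; a pose out of reach is approached as far as the arm can. A call with a gripper value outside its range is refused whole. The fingers move at their own pace and stop on an object; "force" is the grip in N (left out, the last holds). Time passes only in rows, so rows that repeat a pose let the fingers close. It gives the time, the measured TCP pose, the force and the opening at its end, in the units of the state.
- bot.observe(): the state, without advancing time (a new reading comes with each control period).
- vision.grab_frame(name): name is "scene" or "top" or "wrist"; returns the picture (480x640x3 uint8, blue, green, red); there is no depth.
- vision.camera_model(name): a dict with "mtx" (3x3 intrinsics, pixels), "k1" (the pictures are not rectified: a ray, as slopes to the right and down, at radius r is drawn at 1 + k1 r^2 times it, then the intrinsics apply), "T" (4x4, takes a point from camera to world coordinates). Camera axes: x right, y down, z forward; pixel columns grow to the right and rows downward; lengths in m; the calibration is good to about 2 mm. A picture is of the moment at which its call begins: read the wrist's pose just before it. camera_model takes no time and is no camera call; for the wrist camera it gives the pose at the moment of the call.
- job_done(): hands the job in, once; it reports no verdict.
The state is a dict: "clock": time; "qpos": joint angles; "qd": joint speeds; "joint_efforts": joint torques, N m; "position": TCP position; "tool_rot": TCP orientation; "force": force on the tool from outside, world axes, zero at the start; "moment": the same for the moment, N m; "grip_width": finger opening in m.
Only numpy, scipy, OpenCV 4.12 (cv2) and the standard library are available. Lean on these libraries where they do the work, as an engineer would, in place of code of your own. Each camera call takes 0.05 s, during which the arm holds its last target. There are 200 camera calls.

## Working session

There is one attempt and no reset: what is moved stays moved. The work goes in short steps, Python scripts to look and compute and a tool call to move; the robot and the scene stay as the last step left them, time stands still between calls to the robot, and variables do not carry over. Pictures are saved under pics/ and viewed, about 8 in all and at most 12, crops included, and the job is handed in when it is done.

Besides the shell and the picture viewer there is one more tool, called after "Request:" as name(argument=value, ...), one argument or row to a line, values as JSON. arm_command: Moves the arm, as the interface text tells. Its arguments: {"type":"object","properties":{"gripper":{"type":"array","items":{"type":"number"}},"slide":{"type":"array","items":{"type":"array","items":{"type":"number"}}},"turn":{"type":"array","items":{"type":"array","items":{"type":"number"}}},"force":{"type":"number"}},"required":["gripper","slide","turn"]}

```bash
ls; mkdir -p pics
python3 - <<'E'
from workcell import bot, vision
import cv2, numpy as np
s=bot.observe(); print({k:np.round(v,3).tolist() for k,v in s.items()})
for n in("scene","top"):
    m=vision.camera_model(n); print(n,np.round(m["mtx"],1).tolist(),m["k1"],np.round(m["T"],3).tolist())
    cv2.imwrite(f"pics/{n}0.png",vision.grab_frame(n))
E
```

```text
pics
{'clock': 0.0, 'qpos': [1.12, 0.522, -0.036, 1.6, 0.021, 1.021, -0.113], 'qd': [0.0, -0.001, 0.002, 0.0, 0.001, 0.0, -0.0], 'joint_efforts': [-0.002, -92.711, 1.979, -36.994, 0.018, 0.008, 0.0], 'position': [0.232, -0.58, 0.231], 'tool_rot': [-3.14, 0.0, 0.381], 'force': [-0.782, 0.078, 0.229], 'moment': [0.03, -0.045, 0.039], 'grip_width': 0.085}
scene [[499.5, 0.0, 313.5], [0.0, 499.5, 238.9], [0.0, 0.0, 1.0]] -0.008679048771675581 [[0.633, 0.665, -0.396, 0.979], [0.774, -0.543, 0.327, -0.318], [0.002, -0.513, -0.858, 1.03], [0.0, 0.0, 0.0, 1.0]]
top [[594.3, 0.0, 319.4], [0.0, 594.3, 235.4], [0.0, 0.0, 1.0]] -0.12528349146618106 [[0.014, -0.988, 0.154, 0.294], [-1.0, -0.015, -0.005, 0.028], [0.007, -0.154, -0.988, 1.57], [0.0, 0.0, 0.0, 1.0]]
```

View pics/scene0.png

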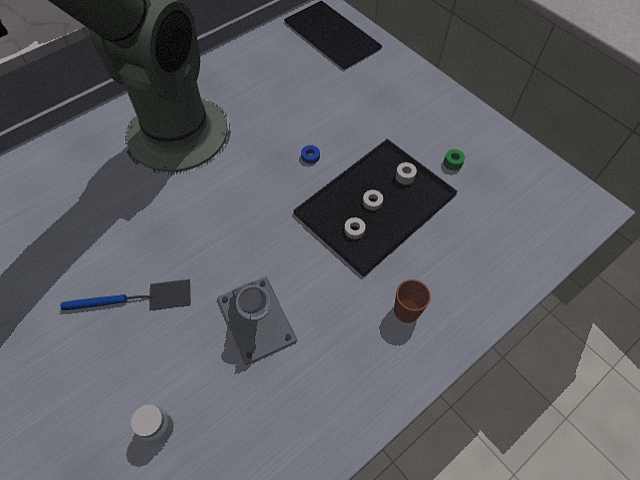

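View pics/top0.png

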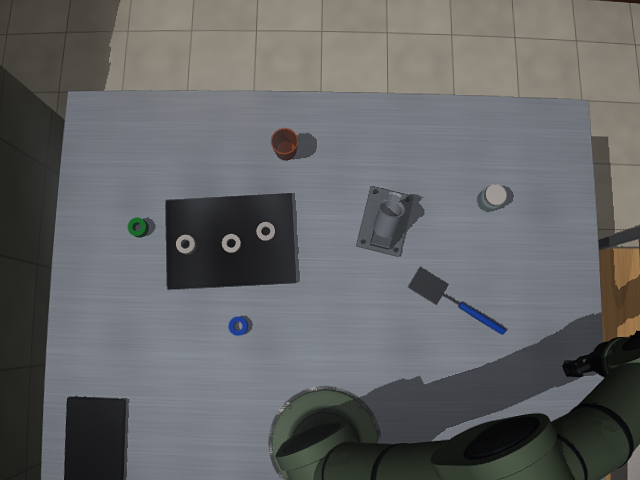

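Scene: white rings at (355,228), (373,199) and (406,173); the look-alikes are green at (455,159) and blue at (311,154), both outside the tray. The barrel is at (253,302). Next, a close crop to choose the thick ring and see the barrel.

```bash
cat > h.py <<'E'
import numpy as np, cv2
from workcell import bot, vision
from scipy.spatial.transform import Rotation as R
def ray(m,px):
    K=m["mtx"]; d=(np.array(px,float)-K[:2,2])/[K[0,0],K[1,1]]
    u=d.copy()
    for _ in range(20): u=d/(1+m["k1"]*(u@u))
    return m["T"][:3,3], m["T"][:3,:3]@np.r_[u,1]
def at_z(m,px,z):
    o,d=ray(m,px); return o+d*(z-o[2])/d[2]
def proj(m,P):
    P=np.atleast_2d(P); c=(P-m["T"][:3,3])@m["T"][:3,:3]; u=c[:,:2]/c[:,2:]
    u=u*(1+m["k1"]*(u**2).sum(1,keepdims=True)); return u*[m["mtx"][0,0],m["mtx"][1,1]]+m["mtx"][:2,2]
def tcp():
    s=bot.observe(); return np.array(s["position"]), R.from_euler("xyz",s["tool_rot"]).as_matrix(), s
E
python3 - <<'E'
from h import *
out=[]
for n,boxes in(("scene",[(340,150,100,100),(205,265,100,100)]),("top",[(165,205,120,60),(345,175,80,90)])):
    im=cv2.imread(f"pics/{n}0.png"); m=vision.camera_model(n)
    w=((im.min(2)>140)).astype(np.uint8)
    N,l,st,c=cv2.connectedComponentsWithStats(w)
    for i in range(1,N):
        x,y,a=c[i][0],c[i][1],st[i,4]
        p=at_z(m,c[i],.024)
        if 60<a<600 and .3<p[0]<.7 and -.1<p[1]<.5: print(n,np.round(c[i],1),st[i],np.round(p,4))
    for x,y,ww,hh in boxes:
        out.append(cv2.resize(im[y:y+hh,x:x+ww],(400,int(400*hh/ww)) if ww!=80 else (266,300),interpolation=cv2.INTER_CUBIC))
a=np.hstack(out[:2]); b=np.zeros((300,800,3),np.uint8); b[:200,:400]=out[2]; b[:300,400:666]=out[3]
cv2.imwrite("pics/crop1.png",cv2.resize(np.vstack([a,b]),(686,600)))
E
```

```text
scene [406.3 169.7] [397 163  19  14 142] [0.505  0.3807 0.024 ]
scene [372.9 197.8] [364 191  19  15 158] [0.5157 0.2542 0.024 ]
scene [354.7 225.9] [345 218  20  17 180] [0.5485 0.1647 0.024 ]
top [265.3 230.7] [257 222  18  18 182] [0.5461 0.1626 0.024 ]
top [184.3 243.6] [176 235  18  18 168] [0.5085 0.3762 0.024 ]
top [230.8 242.6] [222 234  18  18 173] [0.5129 0.2529 0.024 ]
```

View pics/crop1.png

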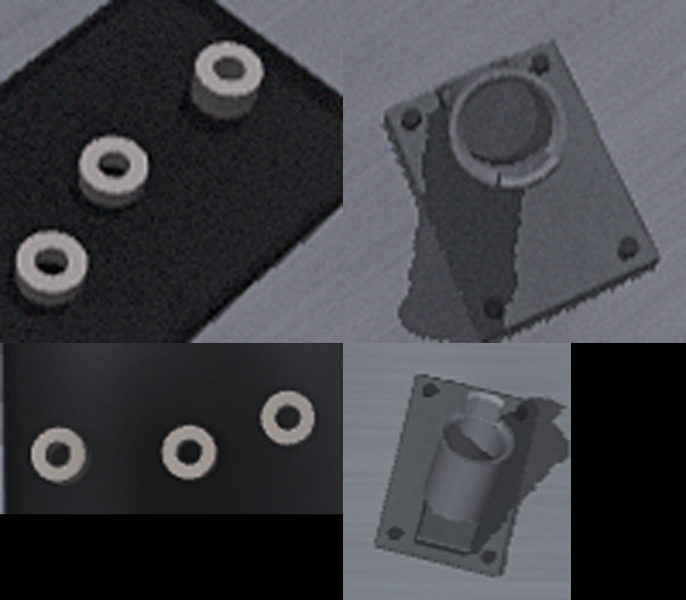

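Crop: the far white ring (scene 406,173; top 184,243) has a clearly taller wall, so it is the thick one. The two nearer white rings are thin. The barrel's lip points roughly to +x. Next I fit the barrel pose and check it by overlay.

```bash
cat >> h.py <<'E'
def barrel(mx,my,az,mz=.120):
    t=np.radians(32); h=np.array([np.cos(az),np.sin(az),0])
    z=np.cos(t)*np.array([0,0,1])+np.sin(t)*h; y=np.cross(z,-h*np.cos(t)+np.array([0,0,np.sin(t)])); x=np.cross(y,z)
    T=np.eye(4); T[:3,:3]=np.c_[x,y,z]; T[:3,3]=[mx,my,mz]; return T
def model(T):
    a=np.linspace(0,2*np.pi,73); c=lambda r,z:np.c_[r*np.cos(a),r*np.sin(a),0*a+z]@T[:3,:3].T+T[:3,3]
    b=np.linspace(np.pi-.62,np.pi+.62,15); lip=np.c_[.0275*np.cos(b),.0275*np.sin(b),0*b+.024]@T[:3,:3].T+T[:3,3]
    return [c(.034,0),c(.030,0),c(.030,-.074),lip]
E
python3 - <<'E'
from h import *
S,Tm=vision.camera_model("scene"),vision.camera_model("top")
print("mouth",at_z(S,(252.5,301.7),.12),at_z(Tm,(392.4,208.3),.12))
pc=[at_z(Tm,p,.01) for p in((370.6,185.9),(413,196),(400,256.8),(356.6,246.2))]
print("plate",np.round(pc,3).tolist(),[round(np.linalg.norm(pc[i]-pc[i-1]),3) for i in range(4)])
d=(pc[0]+pc[1]-pc[2]-pc[3]); az=np.arctan2(d[1],d[0]); print("az",np.degrees(az),np.mean(pc,0))
m=(at_z(S,(252.5,301.7),.12)+at_z(Tm,(392.4,208.3),.12))/2
T=barrel(m[0],m[1],az); ims=[]
for n,M,(x,y,w,h) in(("scene",S,(205,265,100,100)),("top",Tm,(345,170,100,100))):
    im=cv2.resize(cv2.imread(f"pics/{n}0.png")[y:y+h,x:x+w],None,fx=4,fy=4,interpolation=cv2.INTER_CUBIC)
    for k,c in enumerate(model(T)):
        q=((proj(M,c)-[x,y]+.5)*4*8).astype(int); cv2.polylines(im,[q.reshape(-1,1,2)],False,[(0,255,0),(255,255,0),(0,0,255),(0,255,255)][k],1,cv2.LINE_AA,3)
    ims.append(im)
cv2.imwrite("pics/ov1.png",np.hstack(ims))
for n,px,z in(("thick",(184.3,243.6),.034),("near",(265.3,230.7),.024),("mid",(230.8,242.6),.024)): print(n,at_z(Tm,px,z))
for n,px,z in(("thick",(406.3,169.7),.034),("near",(354.7,225.9),.024),("mid",(372.9,197.8),.024)): print(n,at_z(S,px,z))
E
```

```text
mouth [ 0.59430334 -0.15585241  0.12      ] [ 0.59213413 -0.16082568  0.12      ]
plate [[0.675, -0.116, 0.01], [0.65, -0.231, 0.01], [0.484, -0.195, 0.01], [0.511, -0.079, 0.01]] [np.float64(0.169), np.float64(0.118), np.float64(0.17), np.float64(0.118)]
az -12.55480622656897 [ 0.57986617 -0.15542527  0.01      ]
thick [0.50699735 0.37394936 0.034     ]
near [0.54617274 0.16267904 0.024     ]
mid [0.51303342 0.25278776 0.024     ]
thick [0.50956319 0.37380539 0.034     ]
near [0.54856296 0.16464157 0.024     ]
mid [0.51561642 0.25425183 0.024     ]
```

View pics/ov1.png

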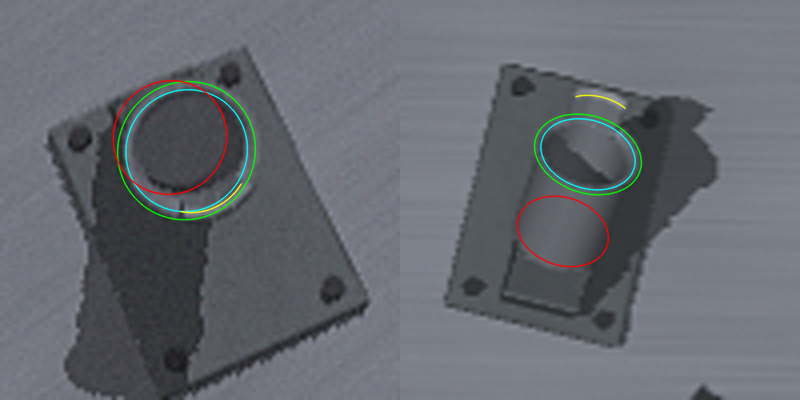

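The overlay fits: mouth ≈ (0.593, -0.158, 0.12), leaning towards azimuth -12.5°, and the plate measures 169×118 against 170×120. The thick ring is at ≈ (0.508, 0.374). I'll use tool yaw 167.5° throughout, so that tilting +32° about tool y lines up with the barrel. First I move over the barrel to look.

Request:
arm_command(
  gripper=[6.4, 6.4, 6.4, 6.4, 6.4],
  slide=[
    [5.4, -1.7, -1.4],
    [10.8, -3.4, -2.8],
    [16.2, -5.1, -4.2],
    [21.6, -6.8, -5.6],
    [27, -8.5, -7],
  ],
  turn=[
    [0, 0, -10.5],
    [0, 0, -21],
    [0, 0, -31.5],
    [0, 0, -42],
    [0, 0, -52.5],
  ],
)

```text
clock: 0.72
position: [0.4524, -0.3996, 0.3017]
tool_rot: [-3.141, 0.0, 1.303]
force: [-0.4, -0.4, -0.4]
grip_width: 0.0637
```

```bash
cat >> h.py <<'E'
H=np.radians(-12.5)
def Rt(tilt=0,az=H):  # tool x towards robot, tilted about its y
    h=np.array([np.cos(az),np.sin(az),0]); x=-h; z=np.array([0,0,-1.]); y=np.cross(z,x)
    return np.c_[x,y,z]@R.from_euler("y",tilt,degrees=True).as_matrix()
def go(P,Rw):
    p,r,s=tcp(); d=r.T@(np.array(P)-p)*100; v=R.from_matrix(r.T@Rw).as_rotvec(degrees=True)
    print("t",round(s["clock"],2),"pos",np.round(p,4),"rpy",np.round(np.degrees(s["tool_rot"]),1),"F",np.round(s["force"],1),"w",round(s["grip_width"],4),"q",np.round(s["qpos"],2)); print("slide cm",np.round(d,2),"turn",np.round(v,1),"rows>=",max(np.linalg.norm(d)/6.25,np.linalg.norm(v)/10.7).round(1))
E
python3 -c "
from h import *
go((.60,-.17,.34),Rt())"
```

```text
t 0.72 pos [ 0.4524 -0.3996  0.3017] rpy [-180.     0.    74.7] F [-0.4 -0.4 -0.4] w 0.0637 q [ 0.84  0.44 -0.31  1.56  0.14  1.17  0.23]
slide cm [26.05  8.15 -3.84] turn [ -0.   -0.  -92.8] rows>= 8.7
```

Request:
arm_command(
  gripper=[6.4, 6.4, 6.4, 6.4, 6.4],
  slide=[
    [5.2, 1.6, -0.8],
    [10.4, 3.3, -1.6],
    [15.6, 4.9, -2.3],
    [20.8, 6.5, -3.1],
    [26, 8.1, -3.8],
  ],
  turn=[
    [0, 0, -10.5],
    [0, 0, -21],
    [0, 0, -31.5],
    [0, 0, -42],
    [0, 0, -52.5],
  ],
)

```text
clock: 1.35
position: [0.6002, -0.1711, 0.3394]
tool_rot: [-3.141, -0.0, 2.219]
force: [0.8, -0.4, 0.2]
grip_width: 0.0642
```

Request:
arm_command(
  gripper=[6.4, 6.4, 6.4, 6.4],
  slide=[
    [0, 0, 0],
    [0, 0, 0],
    [0, 0, 0],
    [0, 0, 0],
  ],
  turn=[
    [0, 0, -10.1],
    [0, 0, -20.2],
    [0, 0, -30.2],
    [0, 0, -40.3],
  ],
)

```text
clock: 1.85
position: [0.5995, -0.1726, 0.3389]
tool_rot: [3.142, -0.001, 2.923]
force: [-0.3, 0.2, -0.2]
grip_width: 0.0641
```

```bash
python3 -c "
from h import *
go((.5,.37,.2),Rt())
m=vision.camera_model('wrist'); print(np.round(m['mtx'],1).tolist(),m['k1'],np.round(m['T'],3).tolist())
cv2.imwrite('pics/w1.png',vision.grab_frame('wrist'))
im=cv2.imread('pics/w1.png')
for k,c in enumerate(model(barrel(.593,-.158,H))): cv2.polylines(im,[(proj(m,c)*8).astype(int).reshape(-1,1,2)],False,[(0,255,0),(255,255,0),(0,0,255),(0,255,255)][k],1,cv2.LINE_AA,3)
cv2.imwrite('pics/w1o.png',im)
np.save('w1T.npy',m['T'])
"
```

```text
t 1.85 pos [ 0.5995 -0.1726  0.3389] rpy [180.   -0.  167.4] F [-0.3  0.2 -0.2] w 0.0641 q [ 0.65  0.51 -0.72  1.43  0.34  1.32  1.26]
slide cm [21.49 50.8  13.91] turn [ 0.  -0.  -0.1] rows>= 9.1
[[385.0, 0.0, 319.2], [0.0, 385.0, 234.1], [0.0, 0.0, 1.0]] -0.02671335130850797 [[0.216, 0.93, 0.297, 0.523], [0.976, -0.206, -0.067, -0.156], [-0.001, 0.305, -0.952, 0.483], [0.0, 0.0, 0.0, 1.0]]
```

View pics/w1o.png

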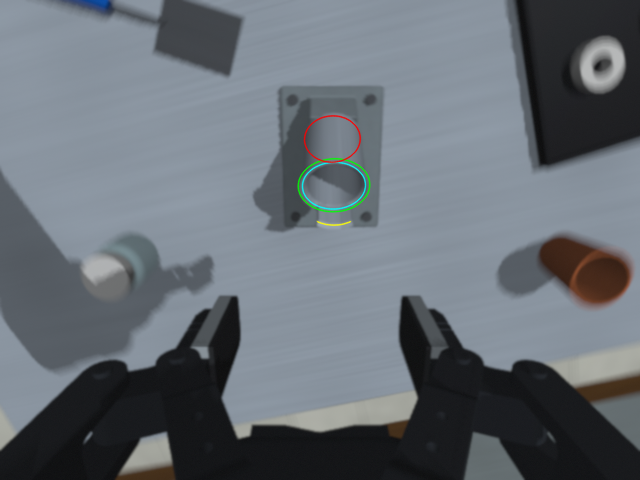

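Wrist view: the modelled rim coincides with the barrel mouth at (334,186) and the lip sits at its lower edge, so the barrel pose holds. Going to the thick ring.

Request:
arm_command(
  gripper=[6.4, 6.4, 6.4, 6.4, 6.4],
  slide=[
    [2.1, 5.1, 1.2],
    [4.2, 10.2, 2.4],
    [6.3, 15.3, 3.6],
    [8.4, 20.4, 4.8],
    [10.4, 25.5, 6],
  ],
  turn=[
    [0, 0, 0],
    [0, 0, 0],
    [0, 0, 0],
    [0, 0, 0],
    [0, 0, 0],
  ],
)

```text
clock: 2.52
position: [0.5545, 0.1006, 0.2789]
tool_rot: [-3.141, -0.0, 2.913]
force: [1.0, -0.2, -0.3]
grip_width: 0.0643
```

Request:
arm_command(
  gripper=[6.4, 6.4, 6.4, 6.4, 6.4],
  slide=[
    [2.1, 5.1, 1.5],
    [4.2, 10.2, 3.0],
    [6.3, 15.3, 4.6],
    [8.4, 20.4, 6.2],
    [10.3, 25.7, 7.9],
  ],
  turn=[
    [0, 0, 0],
    [0, 0, 0],
    [0, 0, 0],
    [0, 0, 0],
    [0, 0, 0],
  ],
)

```text
clock: 3.15
position: [0.5116, 0.3741, 0.1996]
tool_rot: [-3.141, 0.0, 2.913]
force: [1.0, -0.2, -0.4]
grip_width: 0.0638
```

```bash
python3 -c "
from h import *
go((.508,.374,.08),Rt())
m=vision.camera_model('wrist')
im=vision.grab_frame('wrist'); cv2.imwrite('pics/w2.png',im)
w=(im.min(2)>120).astype(np.uint8)
N,l,st,c=cv2.connectedComponentsWithStats(w)
for i in range(1,N):
    if st[i,4]>150:
        k=cv2.findContours((l==i).astype(np.uint8),0,1)[0][0]; e=cv2.minEnclosingCircle(k)
        print(st[i],np.round(c[i],1),np.round(e[0],1),'z.034',np.round(at_z(m,e[0],.034),4),'z.024',np.round(at_z(m,e[0],.024),4))
for P in ((.508,.374,.034),(.514,.2535,.024),(.547,.1635,.024)):
    a=np.linspace(0,6.3,60); cv2.polylines(im,[(proj(m,np.c_[.025*np.cos(a),.025*np.sin(a),0*a]+P)*8).astype(int).reshape(-1,1,2)],False,(0,255,0),1,cv2.LINE_AA,3)
cv2.imwrite('pics/w2o.png',im)
"
```

```text
t 3.15 pos [0.5116 0.3741 0.1996] rpy [-180.     0.   166.9] F [ 1.  -0.2 -0.4] w 0.0638 q [-0.26  0.66 -0.73  1.58  0.48  1.09  0.23]
slide cm [ 0.35 -0.09 11.96] turn [-0.   0.  -0.6] rows>= 1.9
[     0      0    640    451 127282] [415.2 144.3] [319.5 225. ] z.034 [0.5242 0.3706 0.034 ] z.024 [0.5271 0.37   0.024 ]
[ 288  168   72   67 3442] [323.6 201.5] [323.6 202.1] z.034 [0.5059 0.3783 0.034 ] z.024 [0.5081 0.3779 0.024 ]
[ 158  204   69   62 3130] [192.7 234.9] [192.1 234.5] z.034 [0.5081 0.2635 0.034 ] z.024 [0.5104 0.2593 0.024 ]
[   0  212   82  238 9946] [ 26.7 342.8] [  0.5 330.5] z.034 [0.5574 0.0547 0.034 ] z.024 [0.5613 0.0438 0.024 ]
[  80  259   62   57 2459] [113.  287.1] [111.8 284. ] z.034 [0.5359 0.1781 0.034 ] z.024 [0.5392 0.1713 0.024 ]
[191 297  38  62 764] [209.4 327.7] [215.  327.5] z.034 [0.5984 0.2548 0.034 ] z.024 [0.6037 0.2504 0.024 ]
[  222   309   196   130 17531] [324.5 380.1] [319.1 374.9] z.034 [0.6705 0.3365 0.034 ] z.024 [0.6781 0.3347 0.024 ]
[116 432  53  48 516] [146.4 447.2] [141.  455.5] z.034 [0.7291 0.1297 0.034 ] z.024 [0.7386 0.1212 0.024 ]
[ 464  432   60   48 1938] [489.2 460. ] [493.5 460.3] z.034 [0.819  0.4919 0.034 ] z.024 [0.8314 0.4952 0.024 ]
```

View pics/w2o.png

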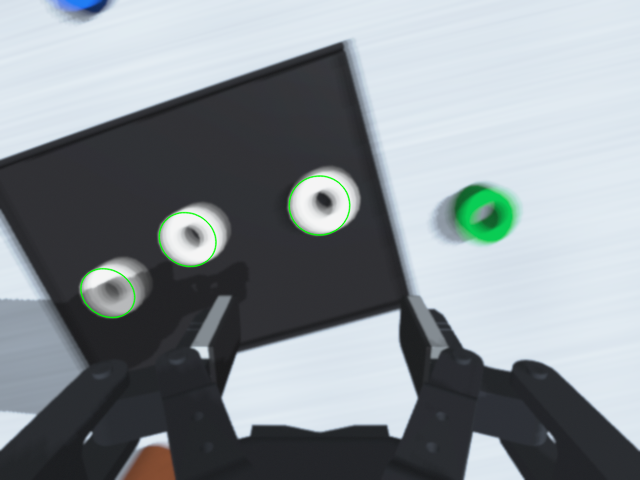

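Wrist view (motion-blurred): my ring estimates fall on the sharp-edge ends of all three rings, with the thick one at (320,205). I descend part-way, settle and re-measure.

Request:
arm_command(
  gripper=[6.4, 6.4, 6.4, 6.4],
  slide=[
    [0.3, 0, 4],
    [0.35, -0.1, 8],
    [0.35, -0.1, 9],
    [0.35, -0.1, 9],
  ],
  turn=[
    [0, 0, 0],
    [0, 0, -0.6],
    [0, 0, -0.6],
    [0, 0, -0.6],
  ],
)

```text
clock: 3.7
position: [0.5085, 0.3726, 0.1107]
tool_rot: [-3.142, -0.0, 2.926]
force: [0.7, 0.3, 0.6]
grip_width: 0.0642
```

```bash
cat >> h.py <<'E'
def ring(z,guess,thr=150):
    m=vision.camera_model('wrist'); im=vision.grab_frame('wrist')
    hsv=cv2.cvtColor(im,cv2.COLOR_BGR2HSV); w=((hsv[...,2]>thr)&(hsv[...,1]<40)).astype(np.uint8)
    N,l,st,c=cv2.connectedComponentsWithStats(w); g=proj(m,guess)[0]; r=[]
    for i in range(1,N):
        if st[i,4]>300:
            k=max(cv2.findContours((l==i).astype(np.uint8),0,1)[0],key=len)
            (u,v),rad=cv2.minEnclosingCircle(k)
            if np.hypot(u-g[0],v-g[1])<60:
                P=np.array([at_z(m,q[0],z)[:2] for q in k]); A=np.c_[2*P,np.ones(len(P))]; s=np.linalg.lstsq(A,(P**2).sum(1),rcond=None)[0]
                print("ring",st[i],"centre",np.round(s[:2],4),"R",np.sqrt(s[2]+s[0]**2+s[1]**2).round(4),"guess px",g.round(0))
    return im
E
python3 -c "
from h import *
go((.508,.374,.016),Rt()); 
cv2.imwrite('pics/w3.png',ring(.034,(.508,.374,.034)))"
```

```text
t 3.7 pos [0.5085 0.3726 0.1107] rpy [-180.    -0.   167.6] F [0.7 0.3 0.6] w 0.0642 q [-0.29  0.76 -0.68  1.66  0.57  0.93  0.17]
slide cm [0.07 0.13 9.47] turn [-0.  -0.   0.1] rows>= 1.5
ring [     0      0    640    451 113242] centre [0.5374 0.3808] R 0.1774 guess px [322. 245.]
ring [ 280  196   84   88 4838] centre [0.5063 0.3739] R 0.0261 guess px [322. 245.]
```

Request:
arm_command(
  gripper=[6.4, 6.4, 6.4, 6.4],
  slide=[
    [0.1, 0.1, 4.5],
    [0.1, 0.1, 8],
    [0.1, 0.1, 9.8],
    [0.1, 0.1, 9.8],
  ],
  turn=[
    [0, 0, 0],
    [0, 0, 0],
    [0, 0, 0],
    [0, 0, 0],
  ],
)

```text
clock: 4.25
position: [0.5077, 0.3738, 0.0126]
tool_rot: [-3.142, -0.0, 2.927]
force: [0.7, 0.4, -0.4]
grip_width: 0.064
```

Request:
arm_command(
  gripper=[4.6, 4.6, 4.6, 4.6, 4.6],
  slide=[
    [0, 0, 0],
    [0, 0, 0],
    [0, 0, 0],
    [0, 0, 0],
    [0, 0, 0],
  ],
  turn=[
    [0, 0, 0],
    [0, 0, 0],
    [0, 0, 0],
    [0, 0, 0],
    [0, 0, 0],
  ],
  force=40,
)

```text
clock: 4.88
position: [0.5084, 0.3744, 0.0142]
tool_rot: [3.14, 0.002, 2.927]
force: [-0.4, -1.2, 8.8]
grip_width: 0.0486
```

```bash
python3 -c "
from h import *
go((.508,.374,.16),Rt()); im=vision.grab_frame('wrist')
cv2.imwrite('pics/w4.png',im)"
```

```text
t 4.88 pos [0.5084 0.3744 0.0142] rpy [1.799e+02 1.000e-01 1.677e+02] F [-0.4 -1.2  8.8] w 0.0486 q [-0.34  0.88 -0.6   1.69  0.67  0.78  0.09]
slide cm [  0.    -0.02 -14.58] turn [0.1 0.1 0.2] rows>= 2.3
```

View pics/w4.png

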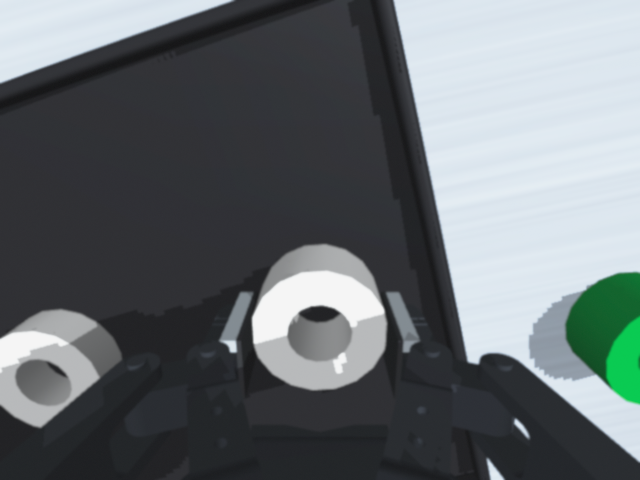

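Wrist view: the thick ring (319,330) sits between the fingers; width 48.6 mm, force +9 N in z. I lift a little and look at the width.

Request:
arm_command(
  gripper=[4.6, 4.6, 4.6, 4.6, 4.6],
  slide=[
    [0, 0, -1.5],
    [0, 0, -6],
    [0, 0, -11],
    [0, 0, -14.5],
    [0, 0, -14.5],
  ],
  turn=[
    [0, 0, 0],
    [0, 0, 0],
    [0, 0, 0],
    [0, 0, 0],
    [0, 0, 0],
  ],
)

```text
clock: 5.55
position: [0.5086, 0.3746, 0.1615]
tool_rot: [3.138, 0.004, 2.927]
force: [0.1, 0.3, -1.3]
grip_width: 0.0485
```

```bash
python3 -c "
from h import *
T=barrel(.593,-.158,H); M=T[:3,3]; 
go(M+T[:3,2]*.10,Rt(32)); im=vision.grab_frame('wrist')
cv2.imwrite('pics/w5.png',im[200:480,120:520])"
```

```text
t 5.55 pos [0.5086 0.3746 0.1615] rpy [179.8   0.2 167.7] F [ 0.1  0.3 -1.3] w 0.0485 q [-0.27  0.7  -0.72  1.62  0.52  1.01  0.21]
slide cm [-24.91 -50.25  -4.44] turn [ 0.2 32.2  0.3] rows>= 9.0
```

View pics/w5.png

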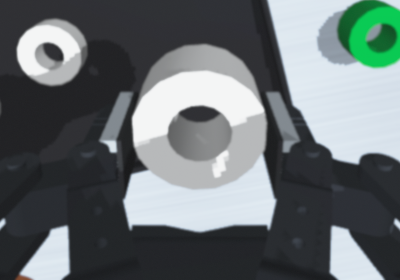

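The ring is held square and clear of the tray. Carrying it to 100 mm above the mouth on the barrel axis.

Request:
arm_command(
  gripper=[4.6, 4.6, 4.6, 4.6, 4.6],
  slide=[
    [-2.5, -5.1, -0.9],
    [-5, -10.2, -1.8],
    [-7.5, -15.3, -2.7],
    [-10, -20.4, -3.5],
    [-12.5, -25.2, -4.4],
  ],
  turn=[
    [0, 0, 0],
    [0, 0, 0],
    [0, 0, 0],
    [0, 0, 0],
    [0, 0, 0],
  ],
)

```text
clock: 6.22
position: [0.5759, 0.0986, 0.2012]
tool_rot: [-3.141, -0.001, 2.927]
force: [0.9, 0.4, -0.7]
grip_width: 0.0489
```

Request:
arm_command(
  gripper=[4.6, 4.6, 4.6, 4.6, 4.6],
  slide=[
    [-2.5, -5, 0],
    [-5, -10, 0],
    [-7.5, -15, 0],
    [-10, -20, 0],
    [-12.4, -25, 0],
  ],
  turn=[
    [0, 6.4, 0],
    [0, 12.8, 0],
    [0, 19.2, 0],
    [0, 25.6, 0],
    [0, 32, 0],
  ],
)

```text
clock: 6.85
position: [0.6434, -0.1691, 0.201]
tool_rot: [3.142, -0.556, 2.926]
force: [1.3, 0.4, 0.1]
grip_width: 0.0482
```

```bash
python3 -c "
from h import *
T=barrel(.593,-.158,H); M=T[:3,3]; 
go(M+T[:3,2]*.04,Rt(32))"
```

```text
t 6.85 pos [ 0.6434 -0.1691  0.201 ] rpy [180.  -31.9 167.7] F [1.3 0.4 0.1] w 0.0482 q [ 0.42  1.03 -0.62  0.91  0.38  1.87  1.28]
slide cm [ 0.1 -0.   5.6] turn [-0.1  0.1  0.1] rows>= 0.9
```

Request:
arm_command(
  gripper=[4.6, 4.6, 4.6, 4.6],
  slide=[
    [0.1, 0, 3],
    [0.1, 0, 5.6],
    [0.1, 0, 5.6],
    [0.1, 0, 5.6],
  ],
  turn=[
    [0, 0, 0],
    [0, 0, 0],
    [0, 0, 0],
    [0, 0, 0],
  ],
)

```text
clock: 7.35
position: [0.6147, -0.1604, 0.155]
tool_rot: [-3.141, -0.551, 2.927]
force: [-0.1, -0.0, 0.1]
grip_width: 0.0486
```

```bash
cat > look.py <<'E'
from h import *
import sys
def look(name,hb,hh):   # barrel and held ring (bottom hb beyond TCP, height hh) drawn
    T=barrel(.593,-.158,H); p,r,s=tcp(); a=np.linspace(0,2*np.pi,60); out=[]
    C=T[:3,:3].T@(p-T[:3,3]); print("TCP in mouth frame mm",np.round(C*1000,1))
    ct=lambda z:np.c_[.025*np.cos(a),.025*np.sin(a),0*a+z]@r.T+p
    for n in("scene","top","wrist"):
        m=vision.camera_model(n); im=vision.grab_frame(n); cv2.imwrite(f"pics/{name}_{n}.png",im)
        f=1 if n=="wrist" else 4
        for k,c in enumerate(model(T)+([ct(hb),ct(hb-hh)] if hh else [])):
            if n=="wrist" and k==2: continue
            q=(proj(m,c)*8*f).astype(int)
            if k==0: big=cv2.resize(im,None,fx=f,fy=f,interpolation=cv2.INTER_CUBIC)
            cv2.polylines(big,[q.reshape(-1,1,2)],False,[(0,255,0),(255,255,0),(0,0,255),(0,255,255),(255,0,255),(255,0,255)][k],1,cv2.LINE_AA,3)
        if n!="wrist":
            u,v=(proj(m,T[:3,3])[0]*4).astype(int); out.append(big[v-160:v+140,u-200:u+200])
        else: out.append(big[0:600,:])
    W=out[2]; im=np.zeros((600,800,3),np.uint8); im[:300]=np.hstack(out[:2]); im[300:,:400]=cv2.resize(W,(400,300)); im[300:,400:]=W[120:420,120:520]
    cv2.imwrite(f"pics/{name}.png",im)
if __name__=="__main__": look(sys.argv[1],float(sys.argv[2]),float(sys.argv[3]))
E
python3 -c "
from h import *
T=barrel(.593,-.158,H); go(T[:3,3]+T[:3,2]*.006+T[:3,0]*.0005,Rt(32))"; python3 look.py b1 .008 .028
```

```text
t 7.35 pos [ 0.6147 -0.1604  0.155 ] rpy [-180.   -31.6  167.7] F [-0.1 -0.   0.1] w 0.0486 q [ 0.46  1.01 -0.63  1.07  0.38  1.73  1.24]
slide cm [ 0.07 -0.22  3.52] turn [-0.1  0.4  0.2] rows>= 0.6
TCP in mouth frame mm [ 0.1 -2.3 41.2]
```

View pics/b1.png

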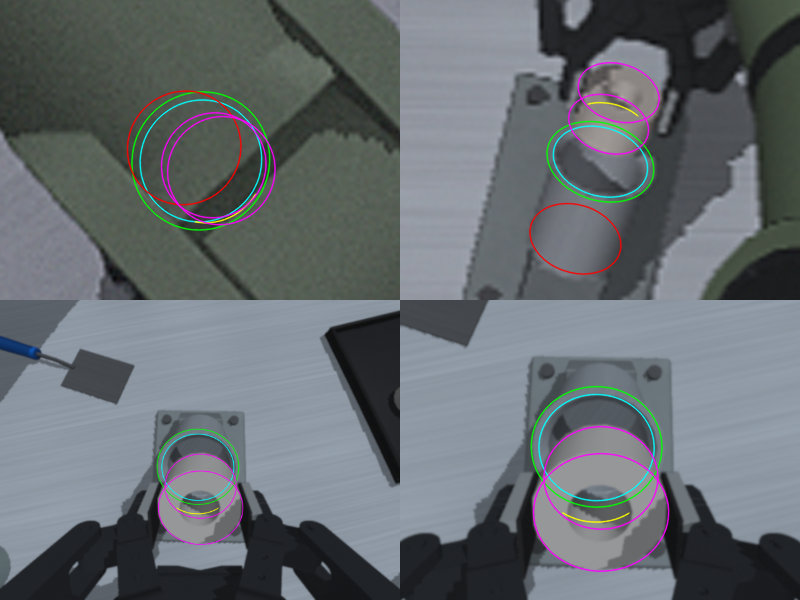

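The held ring (magenta) and mouth (green) overlays match the picture, with the ring 8 mm beyond the TCP and 2 mm off sideways. I correct that and lower it until the ring's lower edge is in the flare.

Request:
arm_command(
  gripper=[4.6, 4.6, 4.6, 4.6, 4.6],
  slide=[
    [0.1, -0.2, 0.8],
    [0.1, -0.2, 1.8],
    [0.1, -0.2, 2.8],
    [0.1, -0.2, 3.5],
    [0.1, -0.2, 3.5],
  ],
  turn=[
    [0, 0.4, 0.2],
    [0, 0.4, 0.2],
    [0, 0.4, 0.2],
    [0, 0.4, 0.2],
    [0, 0.4, 0.2],
  ],
)

```text
clock: 8.12
position: [0.5951, -0.1577, 0.1244]
tool_rot: [-3.14, -0.558, 2.924]
force: [2.9, 3.0, -2.9]
grip_width: 0.0484
```

```bash
python3 -c "
from h import *
T=barrel(.593,-.158,H); go(T[:3,3]+T[:3,2]*.003+T[:3,0]*.0005,Rt(32)); p=tcp()[0]; print((T[:3,:3].T@(p-T[:3,3])*1000).round(1))"
```

```text
t 8.12 pos [ 0.5951 -0.1577  0.1244] rpy [-179.9  -32.   167.5] F [ 2.9  3.  -2.9] w 0.0484 q [ 0.47  1.02 -0.63  1.16  0.39  1.66  1.22]
slide cm [-0.01 -0.08  0.17] turn [-0.1  0.   0. ] rows>= 0.0
[ 0.7 -0.8  4.7]
```

Light contact of 5 N with the high side and the -y side; I ease 1 mm towards the low side and +y and lower 2 mm.

Request:
arm_command(
  gripper=[4.6, 4.6, 4.6],
  slide=[
    [-0.1, 0.1, 0],
    [-0.1, 0.1, 0.2],
    [-0.1, 0.1, 0.2],
  ],
  turn=[
    [0, 0, 0],
    [0, 0, 0],
    [0, 0, 0],
  ],
)

```text
clock: 8.5
position: [0.5947, -0.1574, 0.1224]
tool_rot: [-3.139, -0.559, 2.923]
force: [0.1, -0.0, -0.1]
grip_width: 0.0485
```

```bash
python3 -c "
from h import *
T=barrel(.593,-.158,H); go(T[:3,3]+T[:3,2]*.003+T[:3,0]*.0005,Rt(32)); p,_,s=tcp(); print((T[:3,:3].T@(p-T[:3,3])*1000).round(1), (T[:3,:3].T@s['force']).round(1))"
```

```text
t 8.5 pos [ 0.5947 -0.1574  0.1224] rpy [-179.8  -32.   167.5] F [ 0.1 -0.  -0.1] w 0.0485 q [ 0.47  1.02 -0.63  1.16  0.39  1.66  1.22]
slide cm [ 0.05 -0.1  -0.01] turn [-0.1 -0.  -0. ] rows>= 0.0
[-0.  -1.   2.9] [-0.2  0.   0. ]
```

No contact force, with the lower edge 5 mm below the rim, inside the bore. Releasing.

Request:
arm_command(
  gripper=[6.2, 6.2, 6.2, 6.2, 6.2],
  slide=[
    [0, 0, 0],
    [0, 0, 0],
    [0, 0, 0],
    [0, 0, 0],
    [0, 0, 0],
  ],
  turn=[
    [0, 0, 0],
    [0, 0, 0],
    [0, 0, 0],
    [0, 0, 0],
    [0, 0, 0],
  ],
)

```text
clock: 9.12
position: [0.595, -0.1572, 0.1226]
tool_rot: [-3.139, -0.559, 2.923]
force: [-0.5, 0.1, 0.2]
grip_width: 0.0621
```

Request:
arm_command(
  gripper=[6.2, 6.2, 6.2, 6.2],
  slide=[
    [0, 0, -3],
    [0, 0, -7],
    [0, 0, -10],
    [0, 0, -10],
  ],
  turn=[
    [0, 0, 0],
    [0, 0, 0],
    [0, 0, 0],
    [0, 0, 0],
  ],
)

```text
clock: 9.62
position: [0.648, -0.1682, 0.2089]
tool_rot: [-3.14, -0.556, 2.923]
force: [-0.1, 0.7, -1.0]
grip_width: 0.0617
```

```bash
python3 look.py c1 0 0; python3 -c "
from h import *
go((.515,.2535,.16),Rt(0))"
```

```text
TCP in mouth frame mm [ -0.3  -1.9 105. ]
t 9.78 pos [ 0.6464 -0.1684  0.2067] rpy [-179.8  -32.1  167.5] F [-0.4 -0.3 -0.9] w 0.062 q [ 0.41  1.03 -0.61  0.88  0.37  1.89  1.28]
slide cm [16.13 38.38 15.52] turn [ -0.1 -32.1   0. ] rows>= 7.1
```

View pics/c1.png

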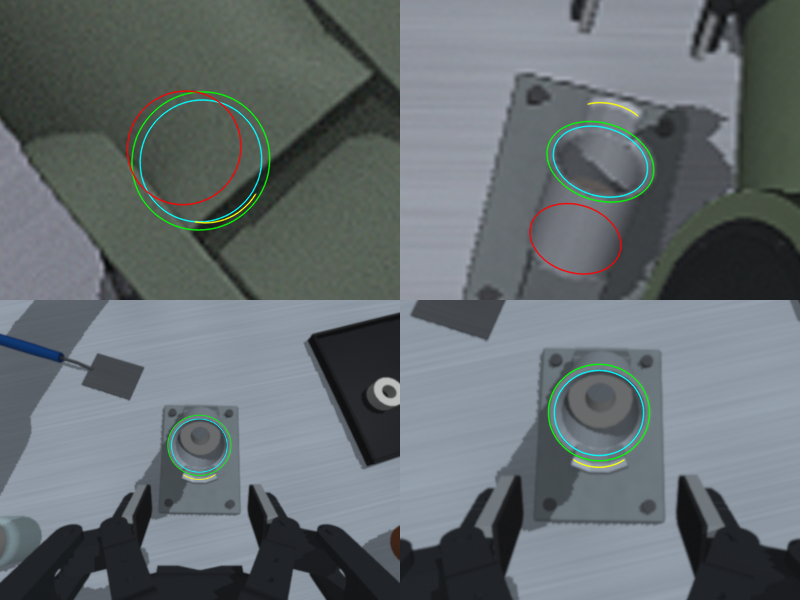

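Picture: the thick ring lies deep in the bore at zoom (600,400), with its hole concentric. A numeric check of its depth, then on to the middle ring.

```bash
cat > depth.py <<'E'
from h import *
import sys
def depth(top,img=None):   # brightness edges of expected top face: compare fits at depths
    m=vision.camera_model("wrist"); im=vision.grab_frame("wrist") if img is None else cv2.imread(img)
    g=cv2.GaussianBlur(cv2.cvtColor(im,cv2.COLOR_BGR2GRAY),(3,3),0).astype(np.float32)
    T=barrel(.593,-.158,H); a=np.linspace(0,2*np.pi,72,endpoint=False)
    def smp(r,s,dx,dy):
        c=np.c_[r*np.cos(a)+dx,r*np.sin(a)+dy,0*a+s]@T[:3,:3].T+T[:3,3]; q=proj(m,c).astype(np.float32)
        return cv2.remap(g,q[:,0].reshape(1,-1),q[:,1].reshape(1,-1),cv2.INTER_LINEAR)[0]
    best=[]
    for s in np.arange(-.070,.012,.001):
        for dx in np.arange(-.003,.0031,.001):
            for dy in np.arange(-.003,.0031,.001):
                best.append((np.abs(np.median(smp(.0135,s,dx,dy)-smp(.0105,s,dx,dy))),s,dx,dy))
    best.sort(reverse=True); b=np.array(best[:12]); print("expected top",top,"fit by hole edge (contrast,s,dx,dy mm)"); print((b[:6]*[1,1e3,1e3,1e3]).round(1))
if __name__=="__main__": depth(float(sys.argv[1]))
E
python3 depth.py -.046
```

```text
expected top -0.046 fit by hole edge (contrast,s,dx,dy mm)
[[ 16.3 -41.    0.   -1. ]
 [ 16.2 -42.    0.   -1. ]
 [ 16.2 -38.    1.   -1. ]
 [ 16.1 -33.    2.   -1. ]
 [ 16.1 -46.   -1.   -1. ]
 [ 16.1 -37.    1.   -1. ]]
```

Request:
arm_command(
  gripper=[6.4, 6.4, 6.4, 6.4],
  slide=[
    [4, 9.6, 0.5],
    [8, 19.2, 2],
    [12, 28.8, 4],
    [16.1, 38.3, 6],
  ],
  turn=[
    [0, -8, 0],
    [0, -16, 0],
    [0, -24, 0],
    [0, -32, 0],
  ],
)

```text
clock: 10.32
position: [0.6017, 0.0687, 0.231]
tool_rot: [-3.141, 0.004, 2.924]
force: [2.9, 1.8, -1.0]
grip_width: 0.064
```

```bash
python3 -c "
from h import *
go((.515,.2535,.12),Rt(0))"
```

```text
t 10.32 pos [0.6017 0.0687 0.231 ] rpy [-180.     0.2  167.5] F [ 2.9  1.8 -1. ] w 0.064 q [ 0.28  0.58 -0.73  1.63  0.43  1.1   0.78]
slide cm [12.5  16.18 11.03] turn [-0.   0.2  0. ] rows>= 3.7
```

Depth is consistent with fully down: at −46 mm the fit gives dx −1, the low side, as expected. Now above the middle thin ring.

Request:
arm_command(
  gripper=[6.4, 6.4, 6.4, 6.4, 6.4],
  slide=[
    [3.1, 4.1, 3],
    [6.2, 8.2, 6],
    [9.3, 12.2, 9],
    [12.5, 16.2, 11],
    [12.5, 16.2, 11],
  ],
  turn=[
    [0, 0, 0],
    [0, 0, 0],
    [0, 0, 0],
    [0, 0, 0],
    [0, 0, 0],
  ],
)

```text
clock: 10.95
position: [0.5123, 0.2554, 0.119]
tool_rot: [-3.139, -0.004, 2.931]
force: [0.6, -0.2, 0.4]
grip_width: 0.0641
```

```bash
python3 -c "
from h import *
go((.515,.2535,.010),Rt(0)); ring(.024,(.515,.2535,.024))"
```

```text
t 10.95 pos [0.5123 0.2554 0.119 ] rpy [-179.9   -0.2  167.9] F [ 0.6 -0.2  0.4] w 0.0641 q [-0.09  0.67 -0.68  1.81  0.54  0.86  0.33]
slide cm [-0.34 -0.11 10.9 ] turn [-0.1 -0.2  0.4] rows>= 1.7
ring [ 279  198   78   79 4028] centre [0.513  0.2531] R 0.0258 guess px [319. 241.]
```

Request:
arm_command(
  gripper=[6.4, 6.4, 6.4, 6.4],
  slide=[
    [-0.2, -0.2, 5],
    [-0.2, -0.2, 9],
    [-0.2, -0.2, 10.9],
    [-0.2, -0.2, 10.9],
  ],
  turn=[
    [0, 0, 0],
    [0, -0.2, 0.2],
    [0, -0.2, 0.2],
    [0, -0.2, 0.2],
  ],
)

```text
clock: 11.5
position: [0.5171, 0.2489, 0.0111]
tool_rot: [-3.139, 0.002, 2.92]
force: [-0.7, -0.2, 0.8]
grip_width: 0.0642
```

Request:
arm_command(
  gripper=[4.6, 4.6, 4.6, 4.6, 4.6],
  slide=[
    [0, 0, 0],
    [0, 0, 0],
    [0, 0, 0],
    [0, 0, 0],
    [0, 0, 0],
  ],
  turn=[
    [0, 0, 0],
    [0, 0, 0],
    [0, 0, 0],
    [0, 0, 0],
    [0, 0, 0],
  ],
  force=40,
)

```text
clock: 12.12
position: [0.518, 0.2498, 0.0131]
tool_rot: [-3.141, 0.005, 2.92]
force: [-2.4, -1.6, 10.4]
grip_width: 0.0475
```

```bash
python3 -c "
from h import *
go((.515,.2535,.16),Rt(0))"
```

```text
t 12.12 pos [0.518  0.2498 0.0131] rpy [-179.9    0.3  167.3] F [-2.4 -1.6 10.4] w 0.0475 q [-0.16  0.82 -0.57  1.85  0.68  0.68  0.22]
slide cm [  0.3    0.28 -14.69] turn [-0.1  0.3 -0.2] rows>= 2.4
```

The TCP settled 4 mm off in x. I reopen, measure and re-centre before lifting.

Request:
arm_command(
  gripper=[6.4, 6.4, 6.4, 6.4],
  slide=[
    [0, 0, 0],
    [0, 0, 0],
    [0, 0, 0],
    [0, 0, 0],
  ],
  turn=[
    [0, 0, 0],
    [0, 0, 0],
    [0, 0, 0],
    [0, 0, 0],
  ],
)

```text
clock: 12.62
position: [0.5171, 0.2496, 0.0114]
tool_rot: [-3.139, 0.003, 2.921]
force: [-0.2, -0.3, -0.7]
grip_width: 0.0642
```

```bash
python3 -c "
from h import *
go((.514,.2532,.010),Rt(0)); im=ring(.024,(.515,.2505,.024),170); go((.514,.2532,.010),Rt(0)); cv2.imwrite('pics/w6.png',im)
m=vision.camera_model('wrist')
a=np.linspace(0,6.3,60)
for P in((.514,.2505),(.517,.2505)):
  g=cv2.cvtColor(im,6)
  for r in (.0135,.0105,.0235,.0265): print(P,r,np.median([g[int(v),int(u)] for u,v in proj(m,np.c_[r*np.cos(a)+P[0],r*np.sin(a)+P[1],0*a+.024]) if v<480]))
"
```

```text
t 12.62 pos [0.5171 0.2496 0.0114] rpy [-179.9    0.2  167.4] F [-0.2 -0.3 -0.7] w 0.0642 q [-0.16  0.82 -0.57  1.85  0.68  0.68  0.21]
slide cm [0.38 0.29 0.14] turn [-0.1  0.2 -0.1] rows>= 0.1
ring [  255   238   132   130 10383] centre [0.5112 0.251 ] R 0.0258 guess px [322. 318.]
t 12.68 pos [0.5171 0.2496 0.0114] rpy [-179.9    0.2  167.4] F [ 0.9 -0.4  0. ] w 0.0645 q [-0.16  0.82 -0.57  1.85  0.68  0.68  0.21]
slide cm [0.38 0.28 0.14] turn [-0.1  0.2 -0.1] rows>= 0.1
(0.514, 0.2505) 0.0135 246.0
(0.514, 0.2505) 0.0105 136.5
(0.514, 0.2505) 0.0235 246.0
(0.514, 0.2505) 0.0265 37.0
(0.517, 0.2505) 0.0135 194.0
(0.517, 0.2505) 0.0105 173.5
(0.517, 0.2505) 0.0235 219.5
(0.517, 0.2505) 0.0265 37.0
```

Request:
arm_command(
  gripper=[6.4, 6.4, 4.6, 4.6, 4.6],
  slide=[
    [0.35, 0, 0.1],
    [0.35, 0, 0.1],
    [0.35, 0, 0.1],
    [0.35, 0, 0.1],
    [0.35, 0, 0.1],
  ],
  turn=[
    [0, 0.2, 0],
    [0, 0.2, 0],
    [0, 0.2, 0],
    [0, 0.2, 0],
    [0, 0.2, 0],
  ],
)

```text
clock: 13.3
position: [0.5137, 0.2504, 0.0107]
tool_rot: [-3.14, -0.0, 2.921]
force: [-2.5, -1.6, 5.9]
grip_width: 0.0481
```

Request:
arm_command(
  gripper=[4.6, 4.6],
  slide=[
    [0, 0, 0],
    [0, 0, 0],
  ],
  turn=[
    [0, 0, 0],
    [0, 0, 0],
  ],
)

```text
clock: 13.55
position: [0.5137, 0.2504, 0.0107]
tool_rot: [-3.14, -0.0, 2.921]
force: [-0.9, -0.9, 5.7]
grip_width: 0.0477
```

Request:
arm_command(
  gripper=[4.6, 4.6, 4.6, 4.6, 4.6],
  slide=[
    [0, 0, -1.5],
    [0, 0, -6],
    [0, 0, -11],
    [0, 0, -15],
    [0, 0, -15],
  ],
  turn=[
    [0, 0, 0],
    [0, 0, 0],
    [0, 0, 0],
    [0, 0, 0],
    [0, 0, 0],
  ],
)

```text
clock: 14.18
position: [0.515, 0.2513, 0.164]
tool_rot: [3.141, 0.004, 2.921]
force: [0.9, 0.5, -1.0]
grip_width: 0.0484
```

```bash
python3 -c "
from h import *
T=barrel(.593,-.158,H); M=T[:3,3]+T[:3,1]*-.001
go(M+T[:3,2]*.10,Rt(32)); p,r,s=tcp()
m=vision.camera_model('wrist'); im=vision.grab_frame('wrist'); cv2.imwrite('pics/w7.png',im); g=cv2.cvtColor(im,6).astype(float)
a=np.linspace(0,6.28,90); best=[]
from itertools import product
def S(rad,dx,dy,z): 
    q=proj(m,np.c_[rad*np.cos(a)+dx,rad*np.sin(a)+dy,0*a+z]@r.T+p).astype(np.float32); return cv2.remap(g.astype(np.float32),q[:,:1],q[:,1:],1)
for dx,dy,z in product(np.arange(-5,5.1,.5),np.arange(-3,3.1,.5),np.arange(-18,-7,.5)):
    k=np.array([dx,dy,z])/1e3; best.append((np.median(np.abs(S(.0132,*k)-S(.0108,*k)))+np.median(np.abs(S(.0238,*k)-S(.0262,*k))),dx,dy,z))
best.sort(reverse=True); print(np.array(best[:6]).round(1))
"
```

```text
t 14.18 pos [0.515  0.2513 0.164 ] rpy [180.    0.2 167.3] F [ 0.9  0.5 -1. ] w 0.0484 q [-0.06  0.61 -0.72  1.78  0.49  0.94  0.36]
slide cm [-21.9  -38.11  -4.03] turn [ 0.1 32.2 -0.1] rows>= 7.1
[[201.6   1.5  -0.5 -15. ]
 [200.9   2.   -0.5 -15.5]
 [200.1   1.5  -0.5 -14.5]
 [197.8   0.5  -1.  -13. ]
 [197.7   1.   -0.5 -14. ]
 [196.9   1.5  -0.5 -14. ]]
```

Held well (ring top 13–15 mm above the tips, offset ≤1 mm). Carrying.

Request:
arm_command(
  gripper=[4.6, 4.6, 4.6, 4.6],
  slide=[
    [-2.7, -4.7, -1],
    [-5.4, -9.5, -2],
    [-8.2, -14.3, -3],
    [-10.9, -19, -4],
  ],
  turn=[
    [0, 0, 0],
    [0, 0, 0],
    [0, 0, 0],
    [0, 0, 0],
  ],
)

```text
clock: 14.72
position: [0.5784, 0.0395, 0.2003]
tool_rot: [-3.139, -0.002, 2.921]
force: [0.9, 0.2, 0.1]
grip_width: 0.0482
```

Request:
arm_command(
  gripper=[4.6, 4.6, 4.6, 4.6, 4.6],
  slide=[
    [-2.8, -4.8, 0],
    [-5.5, -9.6, 0],
    [-8.2, -14.4, 0],
    [-11, -19.1, 0],
    [-11, -19.1, 0],
  ],
  turn=[
    [0, 8, 0],
    [0, 16, 0],
    [0, 24, 0],
    [0, 32, 0],
    [0, 32, 0],
  ],
)

```text
clock: 15.35
position: [0.6439, -0.1716, 0.1978]
tool_rot: [-3.138, -0.565, 2.916]
force: [-1.1, 1.0, -0.0]
grip_width: 0.0484
```

Request:
arm_command(
  gripper=[4.6, 4.6, 4.6, 4.6],
  slide=[
    [0, 0, 3],
    [0, 0, 5.5],
    [0, 0, 5.5],
    [0, 0, 5.5],
  ],
  turn=[
    [0, 0, 0],
    [0, 0, 0],
    [0, 0, 0],
    [0, 0, 0],
  ],
)

```text
clock: 15.85
position: [0.6161, -0.1628, 0.155]
tool_rot: [-3.139, -0.559, 2.92]
force: [-0.2, 0.9, 0.9]
grip_width: 0.0483
```

```bash
cat >> h.py <<'E'
def place(s,dx=0):
    T=barrel(.593,-.158,H); go(T[:3,3]-T[:3,1]*.001+T[:3,2]*s+T[:3,0]*dx,Rt(32)); p,_,st=tcp()
    print("mouth frame",(T[:3,:3].T@(p-T[:3,3])*1000).round(1),"F",(T[:3,:3].T@st["force"]).round(1))
E
python3 -c "
from h import *
place(.005)"
```

```text
t 15.85 pos [ 0.6161 -0.1628  0.155 ] rpy [-179.9  -32.   167.3] F [-0.2  0.9  0.9] w 0.0483 q [ 0.44  1.02 -0.6   1.06  0.37  1.74  1.25]
slide cm [0.15 0.07 3.72] turn [-0.  -0.  -0.2] rows>= 0.6
mouth frame [-1.5 -0.3 42.2] F [ 0.8 -0.8  0.6]
```

Request:
arm_command(
  gripper=[4.6, 4.6, 4.6, 4.6, 4.6],
  slide=[
    [0.1, 0.1, 0.8],
    [0.1, 0.1, 1.8],
    [0.1, 0.1, 2.8],
    [0.1, 0.1, 3.7],
    [0.1, 0.1, 3.7],
  ],
  turn=[
    [0, 0, 0],
    [0, 0, 0],
    [0, 0, 0],
    [0, 0, 0],
    [0, 0, 0],
  ],
)

```text
clock: 16.48
position: [0.5953, -0.1574, 0.1231]
tool_rot: [-3.139, -0.56, 2.92]
force: [0.4, -0.7, -0.4]
grip_width: 0.0476
```

```bash
python3 -c "
from h import *
place(.000)"
```

```text
t 16.48 pos [ 0.5953 -0.1574  0.1231] rpy [-179.9  -32.1  167.3] F [ 0.4 -0.7 -0.4] w 0.0476 q [ 0.46  1.02 -0.61  1.16  0.37  1.66  1.23]
slide cm [ 0.02 -0.01  0.38] turn [-0.  -0.1 -0.2] rows>= 0.1
mouth frame [-0.2 -1.1  3.8] F [-0.6  0.5 -0. ]
```

Request:
arm_command(
  gripper=[4.6, 4.6, 4.6],
  slide=[
    [0, 0, 0.2],
    [0, 0, 0.35],
    [0, 0, 0.35],
  ],
  turn=[
    [0, 0, 0],
    [0, 0, 0],
    [0, 0, 0],
  ],
)

```text
clock: 16.85
position: [0.5941, -0.1569, 0.1207]
tool_rot: [-3.139, -0.559, 2.92]
force: [0.5, 0.6, -0.2]
grip_width: 0.0481
```

```bash
python3 -c "
from h import *
place(.000)"
```

```text
t 16.85 pos [ 0.5941 -0.1569  0.1207] rpy [-179.9  -32.   167.3] F [ 0.5  0.6 -0.2] w 0.0481 q [ 0.46  1.02 -0.61  1.17  0.37  1.65  1.23]
slide cm [ 0.03 -0.03  0.11] turn [-0.  -0.  -0.2] rows>= 0.0
mouth frame [-0.3 -1.3  1.1] F [-0.5 -0.7  0. ]
```

Contact-free. Release and back off, then check the depth.

Request:
arm_command(
  gripper=[6.2, 6.2, 6.2, 6.2, 6.2],
  slide=[
    [0, 0, 0],
    [0, 0, 0],
    [0, 0, 0],
    [0, 0, 0],
    [0, 0, 0],
  ],
  turn=[
    [0, 0, 0],
    [0, 0, 0],
    [0, 0, 0],
    [0, 0, 0],
    [0, 0, 0],
  ],
)

```text
clock: 17.48
position: [0.594, -0.1569, 0.1207]
tool_rot: [-3.139, -0.559, 2.92]
force: [0.9, -0.4, -1.2]
grip_width: 0.062
```

Request:
arm_command(
  gripper=[6.2, 6.2, 6.2, 6.2, 6.2],
  slide=[
    [0, 0, -3],
    [0, 0, -7],
    [0, 0, -10],
    [0, 0, -10],
    [0, 0, -10],
  ],
  turn=[
    [0, 0, 0],
    [0, 0, 0],
    [0, 0, 0],
    [0, 0, 0],
    [0, 0, 0],
  ],
)

```text
clock: 18.1
position: [0.6455, -0.1682, 0.2049]
tool_rot: [-3.139, -0.56, 2.92]
force: [0.8, -0.4, -0.1]
grip_width: 0.062
```

```bash
python3 depth.py -.028; python3 -c "
from h import *
m=vision.camera_model('wrist'); im=vision.grab_frame('wrist'); cv2.imwrite('pics/w8.png',im)
o=[]
for s in(-.046,-.028,-.010):
    b=cv2.resize(im[90:290,200:460],None,fx=1.5,fy=1.5,interpolation=2)
    T=barrel(.593,-.158,H); a=np.linspace(0,2*np.pi,60)
    for r in(.025,.012):
        c=np.c_[r*np.cos(a)-.0012,r*np.sin(a)-.001,0*a+s]@T[:3,:3].T+T[:3,3]
        cv2.polylines(b,[((proj(m,c)-[200,90])*12).astype(int).reshape(-1,1,2)],False,(0,255,0),1,16,3)
    o.append(b)
o.append(cv2.resize(im[90:290,200:460],None,fx=1.5,fy=1.5,interpolation=2))
cv2.imwrite('pics/d2.png',np.vstack([np.hstack(o[:2]),np.hstack(o[2:])]))
go((.547,.1635,.14),Rt())"
```

```text
expected top -0.028 fit by hole edge (contrast,s,dx,dy mm)
[[ 17.3 -14.    2.   -1. ]
 [ 17.2 -11.    3.   -1. ]
 [ 17.2 -12.    3.   -1. ]
 [ 17.2 -14.    3.   -1. ]
 [ 17.2 -10.    3.   -1. ]
 [ 17.1 -15.    2.   -1. ]]
t 18.2 pos [ 0.6453 -0.1684  0.2048] rpy [-179.8  -32.1  167.3] F [ 0.1 -0.2 -0.3] w 0.0622 q [ 0.4   1.02 -0.59  0.89  0.36  1.88  1.28]
slide cm [10.87 30.25 14.38] turn [ -0.1 -32.1  -0.2] rows>= 5.6
```

View pics/d2.png

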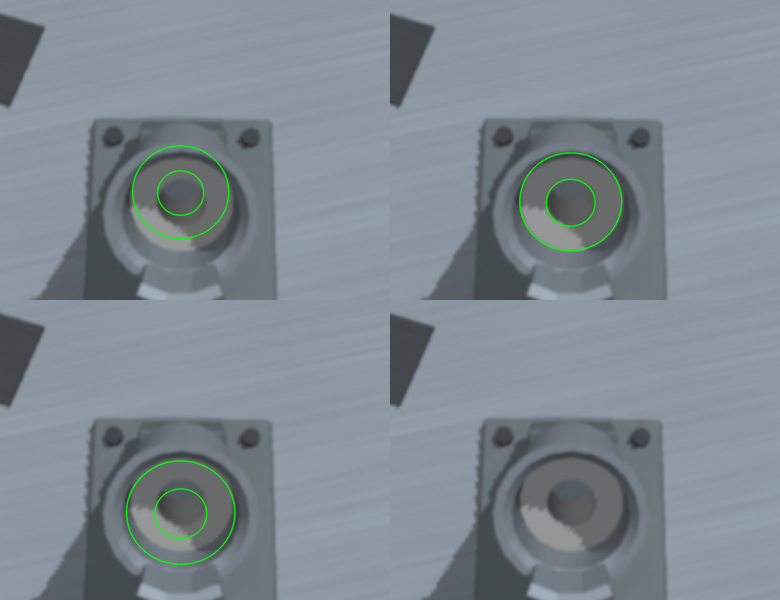

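The −28 mm overlay (upper right) matches the ring's outline and hole, so the first thin ring lies fully down and square. Now the last thin ring.

Request:
arm_command(
  gripper=[6.4, 6.4, 6.4, 6.4],
  slide=[
    [2.7, 7.5, 0.5],
    [5.4, 15, 2],
    [8.1, 22.5, 5],
    [10.9, 30.2, 8],
  ],
  turn=[
    [0, -8, 0],
    [0, -16, 0],
    [0, -24, 0],
    [0, -32, 0],
  ],
)

```text
clock: 18.7
position: [0.6004, 0.0721, 0.2042]
tool_rot: [-3.141, 0.004, 2.921]
force: [3.3, 1.8, -0.2]
grip_width: 0.064
```

```bash
python3 -c "
from h import *
go((.5475,.164,.10),Rt())"
```

```text
t 18.7 pos [0.6004 0.0721 0.2042] rpy [-180.     0.2  167.3] F [ 3.3  1.8 -0.2] w 0.064 q [ 0.25  0.6  -0.69  1.66  0.43  1.04  0.77]
slide cm [ 7.22  7.81 10.38] turn [-0.   0.2 -0.2] rows>= 2.4
```

Request:
arm_command(
  gripper=[6.4, 6.4, 6.4, 6.4, 6.4],
  slide=[
    [2.4, 2.6, 3.5],
    [4.8, 5.2, 7],
    [7.2, 7.8, 10.4],
    [7.2, 7.8, 10.4],
    [7.2, 7.8, 10.4],
  ],
  turn=[
    [0, 0, 0],
    [0, 0, 0],
    [0, 0, 0],
    [0, 0, 0],
    [0, 0, 0],
  ],
)

```text
clock: 19.32
position: [0.5484, 0.1616, 0.1]
tool_rot: [-3.139, -0.0, 2.921]
force: [0.0, 0.1, 0.5]
grip_width: 0.0638
```

```bash
cat >> h.py <<'E'
def fit(guess,z=.024):
    m=vision.camera_model('wrist'); g=cv2.cvtColor(vision.grab_frame('wrist'),6).astype(np.float32); a=np.linspace(0,6.28,90); b=[]
    def S(r,x,y):
        q=proj(m,np.c_[r*np.cos(a)+x,r*np.sin(a)+y,0*a+z]).astype(np.float32); return cv2.remap(g,q[:,:1],q[:,1:],1)
    for x in guess[0]+np.arange(-8,8.1,.5)/1e3:
        for y in guess[1]+np.arange(-8,8.1,.5)/1e3:
            b.append((np.median(S(.0135,x,y)-S(.0105,x,y))+np.median(S(.0235,x,y)-S(.0265,x,y)),x,y))
    b.sort(reverse=True); print("ring fit",np.array(b[:4]).round(4).tolist()); c=np.mean(b[:4],0)[1:]
    go((c[0],c[1],.010),Rt())
E
python3 -c "
from h import *
fit((.5475,.164))"
```

```text
ring fit [[287.6631, 0.5475, 0.163], [285.4268, 0.548, 0.163], [284.5122, 0.5475, 0.1635], [280.5371, 0.547, 0.1635]]
t 19.38 pos [0.5488 0.1612 0.1003] rpy [-179.9    0.   167.3] F [-0.4 -0.1  0.2] w 0.064 q [ 0.05  0.68 -0.63  1.82  0.54  0.82  0.49]
slide cm [0.18 0.19 9.03] turn [-0.1  0.  -0.2] rows>= 1.4
```

Ring at (0.5475, 0.163), as first estimated. Descend, settle and check again before closing.

Request:
arm_command(
  gripper=[6.4, 6.4, 6.4, 6.4],
  slide=[
    [0.15, 0.2, 4.5],
    [0.15, 0.2, 8],
    [0.15, 0.2, 9],
    [0.15, 0.2, 9],
  ],
  turn=[
    [0, 0, 0],
    [0, 0, 0],
    [0, 0, 0],
    [0, 0, 0],
  ],
)

```text
clock: 19.88
position: [0.5476, 0.164, 0.0104]
tool_rot: [-3.14, -0.0, 2.92]
force: [-0.0, 0.0, 0.2]
grip_width: 0.0643
```

```bash
python3 -c "
from h import *
fit((.5475,.163))"
```

```text
ring fit [[259.1172, 0.5475, 0.164], [259.0801, 0.548, 0.164], [258.0991, 0.5475, 0.1635], [256.0601, 0.548, 0.1635]]
t 19.93 pos [0.5479 0.1642 0.011 ] rpy [-179.9    0.   167.3] F [ 0.5 -0.6  0.2] w 0.0641 q [-0.02  0.81 -0.54  1.85  0.66  0.66  0.39]
slide cm [ 0.01 -0.05  0.1 ] turn [-0.1  0.  -0.2] rows>= 0.0
```

Request:
arm_command(
  gripper=[4.6, 4.6, 4.6, 4.6, 4.6],
  slide=[
    [0, 0, 0],
    [0, 0, 0],
    [0, 0, 0],
    [0, 0, 0],
    [0, 0, 0],
  ],
  turn=[
    [0, 0, 0],
    [0, 0, 0],
    [0, 0, 0],
    [0, 0, 0],
    [0, 0, 0],
  ],
  force=40,
)

```text
clock: 20.55
position: [0.5481, 0.1644, 0.0114]
tool_rot: [-3.14, 0.002, 2.92]
force: [-1.5, -2.2, 10.4]
grip_width: 0.0483
```

Request:
arm_command(
  gripper=[4.6, 4.6, 4.6, 4.6, 4.6],
  slide=[
    [0, 0, -1.5],
    [0, 0, -6],
    [0, 0, -11],
    [0, 0, -15],
    [0, 0, -15],
  ],
  turn=[
    [0, 0, 0],
    [0, 0, 0],
    [0, 0, 0],
    [0, 0, 0],
    [0, 0, 0],
  ],
)

```text
clock: 21.18
position: [0.5486, 0.1651, 0.1639]
tool_rot: [3.141, 0.005, 2.921]
force: [0.2, -0.8, -1.4]
grip_width: 0.0482
```

```bash
python3 -c "
from h import *
place(.10)"
```

```text
t 21.18 pos [0.5486 0.1651 0.1639] rpy [180.    0.3 167.3] F [ 0.2 -0.8 -1.4] w 0.0482 q [ 0.08  0.6  -0.69  1.78  0.47  0.92  0.54]
slide cm [-16.73 -30.43  -4.03] turn [ 0.1 32.3 -0.1] rows>= 5.6
mouth frame [ 119.3 -305.8  -22.8] F [-1.1  0.8 -1. ]
```

Request:
arm_command(
  gripper=[4.6, 4.6, 4.6],
  slide=[
    [-2.8, -5.1, -1.3],
    [-5.6, -10.2, -2.6],
    [-8.4, -15.2, -4],
  ],
  turn=[
    [0, 0, 0],
    [0, 0, 0],
    [0, 0, 0],
  ],
)

```text
clock: 21.55
position: [0.5959, -0.004, 0.2006]
tool_rot: [-3.139, -0.001, 2.921]
force: [1.3, 0.2, -0.6]
grip_width: 0.0477
```

Request:
arm_command(
  gripper=[4.6, 4.6, 4.6, 4.6, 4.6],
  slide=[
    [-2.1, -3.8, 0],
    [-4.2, -7.6, 0],
    [-6.3, -11.4, 0],
    [-8.3, -15.2, 0],
    [-8.3, -15.2, 0],
  ],
  turn=[
    [0, 8, 0],
    [0, 16, 0],
    [0, 24, 0],
    [0, 32.2, 0],
    [0, 32.2, 0],
  ],
)

```text
clock: 22.18
position: [0.6436, -0.1709, 0.1973]
tool_rot: [-3.139, -0.568, 2.916]
force: [0.1, 1.3, -0.3]
grip_width: 0.048
```

Request:
arm_command(
  gripper=[4.6, 4.6, 4.6, 4.6],
  slide=[
    [0, 0, 3],
    [0, 0, 5.5],
    [0, 0, 5.5],
    [0, 0, 5.5],
  ],
  turn=[
    [0, 0, 0],
    [0, 0, 0],
    [0, 0, 0],
    [0, 0, 0],
  ],
)

```text
clock: 22.68
position: [0.6157, -0.1621, 0.1551]
tool_rot: [-3.139, -0.561, 2.92]
force: [0.0, -0.0, 0.0]
grip_width: 0.048
```

```bash
python3 -c "
from h import *
place(.005)"
```

```text
t 22.68 pos [ 0.6157 -0.1621  0.1551] rpy [-179.9  -32.1  167.3] F [ 0. -0.  0.] w 0.048 q [ 0.43  1.01 -0.58  1.06  0.35  1.74  1.26]
slide cm [0.09 0.01 3.7 ] turn [-0.  -0.1 -0.2] rows>= 0.6
mouth frame [-0.9 -0.9 42. ] F [-0.   0.   0.1]
```

Request:
arm_command(
  gripper=[4.6, 4.6, 4.6, 4.6, 4.6],
  slide=[
    [0.05, 0, 1],
    [0.05, 0, 2.2],
    [0.05, 0, 3.2],
    [0.05, 0, 4],
    [0.05, 0, 4],
  ],
  turn=[
    [0, 0, 0],
    [0, 0, 0],
    [0, 0, 0],
    [0, 0, 0],
    [0, 0, 0],
  ],
)

```text
clock: 23.3
position: [0.5938, -0.1576, 0.1202]
tool_rot: [-3.139, -0.562, 2.919]
force: [0.1, -0.7, 0.5]
grip_width: 0.0479
```

```bash
python3 -c "
from h import *
place(.000)"
```

```text
t 23.3 pos [ 0.5938 -0.1576  0.1202] rpy [-179.9  -32.2  167.3] F [ 0.1 -0.7  0.5] w 0.0479 q [ 0.45  1.01 -0.58  1.16  0.36  1.65  1.24]
slide cm [0.04 0.05 0.05] turn [-0.  -0.2 -0.2] rows>= 0.0
mouth frame [-0.4 -0.5  0.5] F [0.1 0.7 0.6]
```

Free of contact, lower edge ~5 mm below the rim. Release, retract and check.

Request:
arm_command(
  gripper=[6.2, 6.2, 6.2, 6.2, 6.2],
  slide=[
    [0, 0, 0],
    [0, 0, 0],
    [0, 0, 0],
    [0, 0, 0],
    [0, 0, 0],
  ],
  turn=[
    [0, 0, 0],
    [0, 0, 0],
    [0, 0, 0],
    [0, 0, 0],
    [0, 0, 0],
  ],
)

```text
clock: 23.92
position: [0.5938, -0.1575, 0.1203]
tool_rot: [-3.139, -0.562, 2.92]
force: [-0.3, 0.1, -0.6]
grip_width: 0.0622
```

Request:
arm_command(
  gripper=[6.2, 6.2, 6.2, 6.2, 6.2],
  slide=[
    [0, 0, -3],
    [0, 0, -7],
    [0, 0, -10],
    [0, 0, -10],
    [0, 0, -10],
  ],
  turn=[
    [0, 0, 0],
    [0, 0, 0],
    [0, 0, 0],
    [0, 0, 0],
    [0, 0, 0],
  ],
)

```text
clock: 24.55
position: [0.6455, -0.1689, 0.2043]
tool_rot: [-3.139, -0.563, 2.92]
force: [0.2, -0.2, -0.0]
grip_width: 0.0619
```

```bash
python3 -c "
from h import *
place(.1); m=vision.camera_model('wrist'); im=vision.grab_frame('wrist'); tp=vision.grab_frame('top'); cv2.imwrite('pics/w9.png',im); cv2.imwrite('pics/top9.png',tp)
o=[]
for s in(-.010,-.004,None):
    b=cv2.resize(im[90:290,200:460],None,fx=1.5,fy=1.5,interpolation=2)
    T=barrel(.593,-.158,H); a=np.linspace(0,2*np.pi,60)
    for r in(.025,.012) if s else ():
        c=np.c_[r*np.cos(a)-.0012,r*np.sin(a)-.001,0*a+s]@T[:3,:3].T+T[:3,3]
        cv2.polylines(b,[((proj(m,c)-[200,90])*12).astype(int).reshape(-1,1,2)],False,(0,255,0),1,16,3)
    o.append(b)
o.append(cv2.resize(tp[90:390,120:510],(390,300)))
cv2.imwrite('pics/d3.png',np.vstack([np.hstack(o[:2]),np.hstack(o[2:])]))"
```

```text
t 24.55 pos [ 0.6455 -0.1689  0.2043] rpy [-179.8  -32.3  167.3] F [ 0.2 -0.2 -0. ] w 0.0619 q [ 0.39  1.02 -0.57  0.89  0.34  1.88  1.3 ]
slide cm [ 0.08  0.03 -0.01] turn [-0.  -0.3 -0.2] rows>= 0.0
mouth frame [-0.8 -0.7 99.9] F [-0.2  0.2  0.1]
```

View pics/d3.png

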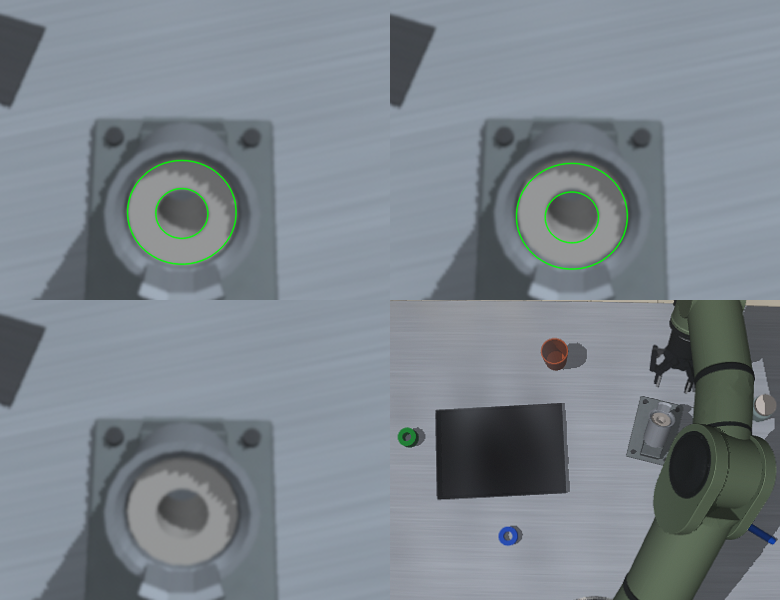

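The −10 mm overlay matches the top ring's rim and hole. The tray is empty and the beaker, green ring and blue ring look unmoved. The arm is clear of everything, so I hand in.

```bash
python3 -c "
from workcell import job_done
print(job_done())"
```

```text
the job is handed in; nothing more can be done
None
```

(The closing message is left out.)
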